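# Fetch the doming block from behind the jars

### The arm

A 6-joint arm with a two-finger parallel gripper is mounted at the origin on the work surface. World frame = base frame: x ahead of the robot, y to its left, z up, the work surface at z = 0. Lengths are in m, angles in rad, forces in N, time in s.
With the tool pointing down it reaches from about 0.375 to 0.9 m from the base axis. Payload 3.1 kg.
Tool frame: the origin (TCP) lies between the finger pads; the fingertips stand 22 mm ahead of it and the grasp point (between the pads) lies 3 mm ahead of it; z points along the fingers, y is the line along which they close (so a half turn about z gives the same grasp; the last joint's range is limited). The gripper opens to 87 mm and grips with 3 to 60 N. Pads are 19 mm wide; open, the fingers measure 117 mm over their backs; the gripper's body (75 mm by 190 mm) begins 51 mm behind the grasp point.
Start: joints at [-1.304, 0.527, 1.433, -0, 1.181, -0.178], TCP at [0.269, -0.564, 0.245] pointing down, gripper open.
Joint ranges: [-3.08, 3.08], [-0.75, 2.2], [0.22, 2.44], [-1.43, 4.57], [0, 2.65], [-2.85, 2.85]. Speed limits (rad/s): [2.79, 2.79, 3.14, 3.14, 3.14, 3.14].

### API

Orientations are given as a unit quaternion [x, y, z, w].
In Python, from rig import get_obs, camera, get_calibration, hand_in, cut_out gives the robot as it stands.
- The arm moves only by the shell command python3 -m inch 'ROWS' [OPENING] [FORCE]. ROWS is JSON, one flat list of numbers, 6 for each row, row after row: the shift along the tool's x, y, z scaled (see below), then the turn, a rotation vector about the tool's x, y, z scaled (see below). A call has 1 to 20 rows; each row is the pose to reach, as a shift and turn from the pose commanded when the call began, along the tool's axes at that moment; what a row does not reach only later rows make up. The controller multiplies each number of a shift by 0.08 m and each number of a turn by 90 degrees. A row lasts 1/12 s, in which the tool goes at most 41.7 mm and 7.16 degrees, less where a joint would pass 70% of its speed; a pose out of reach is approached as far as the arm can. A call with a number of a shift or a turn outside -1 to 1 is refused whole. A call with a gripper value outside its range is refused whole. OPENING is the finger opening in mm, from 0 to 87, set as the call begins (- or left out, the last holds). The fingers move at their own pace and stop on an object; FORCE is the grip in N (left out, the last holds). Time passes only in rows, so rows that repeat a pose let the fingers close. It gives the time, the measured TCP pose, the force, the opening and the grip force at its end, in the units of the state.
- get_obs(): the state, without advancing time (a new reading comes with each control period).
- camera(name): name is "scene" or "top"; returns the picture (384x512x3 uint8, red, green, blue); there is no depth.
- get_calibration(name): a dict with "vertical_fov" (degrees; the focal length in pixels is half the picture's height over the tangent of half this angle, whatever the lens; pixels are square), "cx", "cy" (the principal point, pixels), "D" ([k1, k2, p1, p2, k3] as OpenCV has them; the pictures are not rectified), "T" (4x4, takes a point from camera to world coordinates). Camera axes: x right, y down, z forward; pixel columns grow to the right and rows downward; lengths in m; the calibration is good to about 2 mm. A picture is of the moment at which its call begins. get_calibration takes no time and is no camera call.
- hand_in(): hands the job in; it is judged then, once.
Trained networks look in the newest picture that a camera, given by its name, has taken for a name from the list of things; names that differ only in an ending like _2 or _b are one class to them, and where a whole thing is asked for, a point or a joint stands for the part that bears it (a point fixed in the world has none). Each returns a list of dicts, best first, with "conf" (0 to 1); they miss things now and then, are a little off and sometimes report something else, mostly with a low value. They report only what shows in the picture. A call takes as long as a camera call.
- cut_out(camera, thing): "region" (384x512 bool, what is visible of it) and "bbox" ([left, top, right, bottom] in pixels, round what is visible of it).
The state is a dict: "time": time; "q": joint angles; "joint_velocities": joint speeds; "joint_torque": joint torques, N m; "position": TCP position; "tool_rot": TCP orientation; "ft_force": force on the tool from outside, world axes, zero at the start; "moment": the same for the moment, N m; "grip_width": finger opening in m; "grip_force": force on a finger pad.
Only numpy, scipy, OpenCV 4.12 (cv2) and the standard library are available. Lean on these libraries where they do the work, as an engineer would, in place of code of your own. Each camera call takes 0.05 s, during which the arm holds its last target. There are 200 camera calls.

### The job

The steel doming block is hemmed in by the three glass jars in the wooden organiser. Move all three jars to the lined side tray, then set the doming block upright in the middle of the black rubber block with its sides square to it, and put every jar back in the organiser just where it stood at the start. Keep the jars upright throughout and do not shift the graver, the ring clamp or the loupe.

Things in the scene. Friction and masses are not known exactly. Their poses are not given: they have to be found in the camera images.
- tall_jar_center (a point): Tall narrow round glass jar, body 43 mm across, 108 mm tall overall, about 0.2 kg, standing upright in the organiser. Its round aluminium screw lid is 44 mm across, fills the top 18 mm and is the place to grip it from above. The point is the jar's centre, half-way up (54 mm above its underside and 54 mm below its top); z is up the jar.
- square_jar_center (a point): Glass jar with a square body, 46 x 46 mm, 94 mm tall overall, about 0.2 kg, standing upright in the organiser. Its round aluminium screw lid is 42 mm across, fills the top 16 mm and is the place to grip it from above. The point is the jar's centre, half-way up (47 mm above its underside and 47 mm below its top); z is up the jar.
- wide_jar_center (a point): Low wide round glass jar, body 56 mm across, 84 mm tall overall, about 0.2 kg, standing upright in the organiser. Its round aluminium screw lid is 53 mm across, fills the top 16 mm and is the place to grip it from above. The point is the jar's centre, half-way up (42 mm above its underside and 42 mm below its top); z is up the jar.
- doming_block_center (a point): Doming block: a plain steel cube of 42 mm side, about 0.5 kg, with a round hollow 30 mm across in its top face. It stands in the organiser between two jars with the third jar before it, with gaps of less than 20 mm. The point is the cube's centre, 21 mm above its underside; x and y are square to its side faces, z is up.
- organiser: Wooden bench tray, 175 mm (x) by 190 mm (y), fixed. Origin at the centre of its underside; its floor is 8 mm above the bench, its rims reach 24 mm (front and sides) and 34 mm (back, +x). x points to its back, where three steel punches lie in a groove. The jars and the doming block stand on its floor: the block 12 mm behind the origin (+x), one jar on either side of it about 56 mm off in y, one jar about 57 mm in front of it; which jar stands where varies.
- side_tray: Side tray: empty shallow dark wooden tray lined in grey, 150 mm (x) by 236 mm (y) outside, 140 by 226 mm inside, fixed, lying to the left or the right. Origin at the centre of its underside; its floor is 6 mm above the bench, its rim 18 mm.
- rubber_block: Black rubber bench block, a flat square pad of 100 x 100 x 25 mm, fixed, lying on the other side from the side tray. Origin at the centre of its underside, its top 25 mm higher; x and y are square to its sides.
- graver_center (a point): Bystander: graver, a small steel cutter with a dark wooden mushroom handle, lying on the bench nearest the robot, 113 mm long (along its x), up to 30 mm wide and 27 mm high. The point is its middle, 12 mm above the bench.
- ring_clamp_center (a point): Bystander: ring clamp of pale wood with a brass band, lying on the bench, 150 mm long (along its x), 32 mm wide, 25 mm high. The point is its middle, 12 mm above the bench.
- loupe_center (a point): Bystander: black eye loupe standing on the bench, 37 mm across and 31 mm high. The point is its centre, 15 mm above the bench.

How it is judged:
By the outcome, as a careful person would: the job done as asked, in the order asked, and still so for the second after the job is handed in, with the robot touching nothing.
It also fails if it takes over 147 s, if anything falls off the work surface, if the arm or the gripper's body presses on something with over 40 N, if the wrist force passes 120 N, or if a joint passes its speed limit or range.

## Working session

There is one attempt and no reset: what is moved stays moved. The work goes in short steps, Python scripts to look and compute and a shell command to move; the robot and the scene stay as the last step left them, time stands still between calls to the robot, and variables do not carry over. Pictures are saved under pics/ and viewed, at most 14 in all, crops included, and the job is handed in when it is done.

```bash
mkdir -p pics; ls
python3 - <<'E'
from rig import *
import cv2,numpy as np
np.set_printoptions(precision=4,suppress=True)
for c in("scene","top"):
    im=camera(c); cv2.imwrite(f"pics/{c}0.png",im[:,:,::-1]); k=get_calibration(c); print(c,k["vertical_fov"],k["cx"],k["cy"],k["D"]);print(np.array(k["T"]))
    for t in "tall_jar_center square_jar_center wide_jar_center doming_block_center organiser side_tray rubber_block graver_center ring_clamp_center loupe_center".split():
        for r in cut_out(c,t)[:2]: print(t,round(r["conf"],2),np.round(r["bbox"]), r["region"].sum())
o=get_obs();print(o)
E
```

```text
pics
scene 50.914381911951665 254.05140113042046 189.92353991786723 [0.0481 0.     0.     0.     0.    ]
[[-0.4143  0.5152 -0.7503  1.2167]
 [ 0.9101  0.2296 -0.3449  0.2992]
 [-0.0054 -0.8257 -0.5641  0.5922]
 [ 0.      0.      0.      1.    ]]
tall_jar_center 0.86 [207. 191. 228. 244.] 1021
tall_jar_center 0.58 [368. 285. 392. 338.] 965
square_jar_center 0.57 [243. 193. 269. 226.] 656
wide_jar_center 0.58 [252. 217. 281. 264.] 1245
doming_block_center 0.68 [230. 222. 253. 256.] 610
organiser 0.75 [180. 208. 300. 286.] 3247
side_tray 0.74 [350. 207. 471. 283.] 6033
rubber_block 0.77 [139. 165. 193. 200.] 1132
rubber_block 0.66 [349. 206. 475. 284.] 6084
graver_center 0.43 [285. 175. 297. 198.] 186
ring_clamp_center 0.72 [365. 282. 390. 338.] 1071
loupe_center 0.62 [102. 213. 117. 234.] 257
top 44.26774277240508 248.7007589560934 201.99367873506608 [-0.0701  0.      0.      0.      0.    ]
[[ 0.0022 -0.9978  0.0667  0.4385]
 [-1.     -0.0024 -0.0028  0.0109]
 [ 0.003  -0.0667 -0.9978  1.3239]
 [ 0.      0.      0.      1.    ]]
tall_jar_center 0.55 [265. 147. 279. 171.] 269
square_ja
[... 291 characters left out ...]
373. 235.] 1252
graver_center 0.48 [238. 237. 249. 266.] 196
ring_clamp_center 0.71 [133. 110. 156. 161.] 530
loupe_center 0.64 [355. 140. 367. 146.] 101
loupe_center 0.28 [240. 168. 256. 188.] 330
{'time': 1.1, 'q': array([-1.3045,  0.5275,  1.4327,  0.    ,  1.1814, -0.1785]), 'joint_velocities': array([-0.0012,  0.0004,  0.0009,  0.0004, -0.0005, -0.0006]), 'joint_torque': array([ -0.0001, -44.0028, -17.6987,   0.0636,   0.0504,  -0.    ]), 'position': array([ 0.2689, -0.5642,  0.2446]), 'tool_rot': array([ 0.9754,  0.2206,  0.    , -0.    ]), 'ft_force': array([ 0.2037,  0.387 , -0.5773]), 'moment': array([-0.0108,  0.0305,  0.0014]), 'grip_force': 0.0, 'grip_width': 0.08723956971423058}
```

Run:
```python
import cv2
a=cv2.imread("pics/top0.png")[90:280,80:390]; cv2.imwrite("pics/a.png",cv2.resize(a,(790,484),interpolation=3))
b=cv2.imread("pics/scene0.png")[150:350,90:480]; cv2.imwrite("pics/b.png",cv2.resize(b,(790,405),interpolation=3))
```

```text
(no output)
```

View pics/a.png

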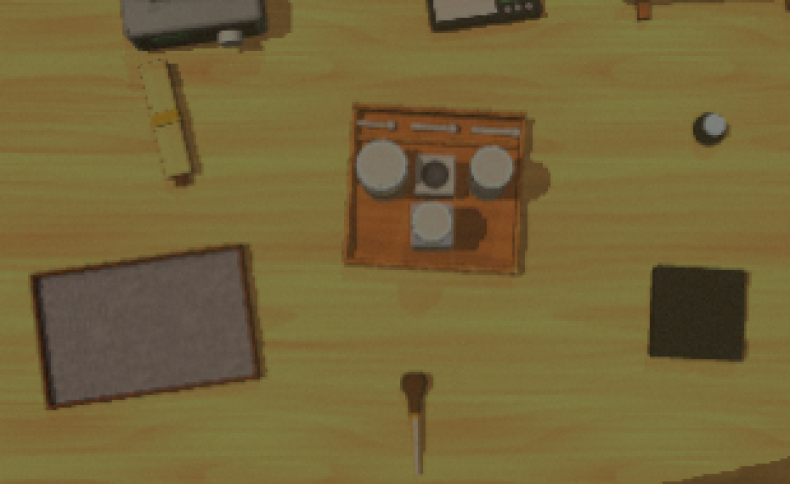

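View pics/b.png

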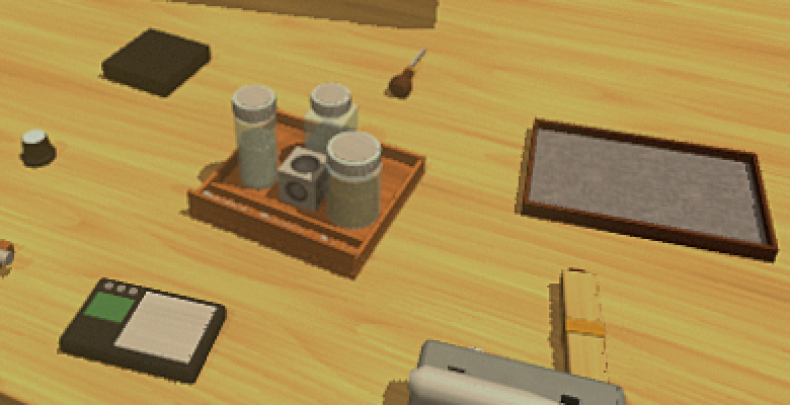

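```bash
cat > h.py <<'E'
from rig import *
import cv2,numpy as np
from scipy.optimize import minimize
np.set_printoptions(precision=4,suppress=True)
K={}
def cal(c):
    if c not in K:
        k=get_calibration(c);f=192/np.tan(np.radians(k["vertical_fov"]/2));W=np.linalg.inv(np.array(k["T"]))
        K[c]=(cv2.Rodrigues(W[:3,:3])[0],W[:3,3],np.array([[f,0,k["cx"]],[0,f,k["cy"]],[0,0,1.]]),np.array(k["D"],float))
    return K[c]
def proj(c,P): return cv2.projectPoints(np.asarray(P,float).reshape(-1,1,3),*cal(c))[0].reshape(-1,2)
def place(P,x,y,a):
    P=np.array(P,float);C,S=np.cos(a),np.sin(a);return np.c_[x+C*P[:,0]-S*P[:,1],y+S*P[:,0]+C*P[:,1],P[:,2]]
def box(lx,ly,z0,z1): return [(sx*lx/2,sy*ly/2,z) for sx in(-1,1) for sy in(-1,1) for z in(z0,z1)]
t=np.linspace(0,2*np.pi,40)
def cyl(d,z0,z1): return [(d/2*np.cos(a),d/2*np.sin(a),z) for a in t for z in(z0,z1)]
M=dict(tall_jar_center=cyl(.043,.008,.098)+cyl(.044,.098,.116),square_jar_center=box(.046,.046,.008,.08)+cyl(.042,.086,.102),
 wide_jar_center=cyl(.056,.008,.072)+cyl(.053,.076,.092),doming_block_center=box(.042,.042,.008,.05),
 side_tray=box(.15,.236,0,.018),rubber_block=box(.1,.1,0,.025),organiser=box(.175,.19,0,.024)+[(.0875,s*.095,.034) for s in(-1,1)])
S=8
def render(c,P):
    h=cv2.convexHull(proj(c,P).astype(np.float32)).reshape(-1,2)
    m=np.zeros((384,512),np.uint8);o=np.floor(h.min(0)).astype(int)-2;n=np.ceil(h.max(0)).astype(int)+3-o
    big=np.zeros((n[1]*S,n[0]*S),np.uint8);cv2.fillPoly(big,[np.round(((h-o+.5)*S-.5)*16).astype(np.int32)],255,shift=4)
    r=np.zeros((384,512));r[o[1]:o[1]+n[1],o[0]:o[0]+n[0]]=cv2.resize(big,tuple(int(v) for v in n),interpolation=cv2.INTER_AREA)/255.
    return r
def fit(model,masks,p0,yaw):
    # masks: {cam: bool region}
    def cost(p):
        a=p[2]*.1 if yaw else 0
        return sum(np.abs(render(c,place(M[model],p[0]*.1,p[1]*.1,a))-m).sum()/m.sum() for c,m in masks.items())
    p0=np.array([p0[0]*10,p0[1]*10]+([p0[2]*10] if yaw else []))
    sx=np.vstack([p0]+[p0+e for e in np.eye(len(p0))*np.array([.06,.06,.6][:len(p0)])])
    r=minimize(cost,p0,method="Nelder-Mead",options=dict(initial_simplex=sx,xatol=1e-4,fatol=1e-5));return r.x/10,r.fun
def plane(c,uv,z):
    R,tt,k,D=cal(c);n=cv2.undistortPoints(np.array([[uv]],float),k,D)[0,0];A=cv2.Rodrigues(R)[0].T
    d=A@np.r_[n,1];o=-A@tt;return (o+d*(z-o[2])/d[2])[:2]
def hull(m):
    r=np.zeros(m.shape,np.uint8);cv2.fillConvexPoly(r,cv2.convexHull(cv2.findNonZero(m.astype(np.uint8))),1);return r>0
E
cat > m.py <<'E'
from h import *
ims={c:camera(c) for c in("scene","top")};np.savez("masks0.npz",**ims)
top=ims["top"];ov={c:cv2.resize(ims[c],None,fx=4,fy=4,interpolation=3)[:,:,::-1].copy() for c in ims}
for t,zt in dict(wide_jar_center=.06,tall_jar_center=.08,square_jar_center=.07,doming_block_center=.05,rubber_block=.02,side_tray=.01,organiser=.02).items():
    ms={c:cut_out(c,t)[0]["region"] for c in("top","scene")}
    yaw=t[:3] not in("wid","tal");
    if t=="organiser": ms={c:hull(m) for c,m in ms.items()}
    (_,u),=[(0,np.argwhere(ms["top"]).mean(0)[::-1])]
    x,y=plane("top",u,zt)
    for cs in(("top",),("scene",),("top","scene")):
        p,f=fit(t,{c:ms[c] for c in cs},[x,y,0.0],yaw);print(t,cs,np.round(p[:2]*1000,1),np.round(np.degrees(p[2:]),2),round(f,3))
    for c in ov:
        h=cv2.convexHull(proj(c,place(M[t],p[0],p[1],p[2] if yaw else 0)).astype(np.float32))
        cv2.polylines(ov[c],[np.round(h*4+1.5).astype(int)],True,(255,255,0),1)
cv2.imwrite("pics/ovt.png",ov["top"][480:820,820:1180]);cv2.imwrite("pics/ovs.png",ov["scene"][640:1150,540:1200])
cv2.imwrite("pics/ovr.png",np.hstack([ov["top"][740:1020,340:740],ov["top"][740:1020,1300:1540]]))
E
python3 m.py
```

```text
wide_jar_center ('top',) [644.6  59.8] [] 0.055
wide_jar_center ('scene',) [645.6  59.2] [] 0.026
wide_jar_center ('top', 'scene') [645.2  59.4] [] 0.091
tall_jar_center ('top',) [640.1 -53.5] [] 0.073
tall_jar_center ('scene',) [639.5 -54.1] [] 0.061
tall_jar_center ('top', 'scene') [640.1 -53.5] [] 0.135
square_jar_center ('top',) [636.1   4. ] [3.28] 0.357
square_jar_center ('scene',) [559.5  -8. ] [36.48] 0.657
square_jar_center ('top', 'scene') [634.4   6.2] [3.21] 2.402
doming_block_center ('top',) [642.9   3.8] [-1.32] 0.148
doming_block_center ('scene',) [642.4   1.9] [2.28] 0.141
doming_block_center ('top', 'scene') [642.5   3.3] [-0.09] 0.302
rubber_block ('top',) [ 496.9 -285.7] [-2.66] 0.049
rubber_block ('scene',) [ 494.5 -285.5] [-3.51] 0.051
rubber_block ('top', 'scene') [ 495.9 -285.3] [-2.75] 0.107
side_tray ('top',) [481.4 321.4] [8.5] 0.023
side_tray ('scene',) [481.3 320.9] [8.67] 0.031
side_tray ('top', 'scene') [481.3 321.3] [8.6] 0.056
organiser ('top',) [633.4   3.2] [-3.25] 0.023
organiser ('scene',) [633.9   5.7] [-3.66] 0.029
organiser ('top', 'scene') [633.5   4.1] [-3.07] 0.058
```

```bash
cat > m2.py <<'E'
from h import *
ims={c:camera(c) for c in("scene","top")}
ms={}
for c in ims:
    g=proj(c,[[.589,.005,.06]])[0]
    rs=cut_out(c,"square_jar_center");print(c,[(round(r["conf"],2),np.round(r["bbox"])) for r in rs],g)
    rs=[r for r in rs if abs(np.array([(r["bbox"][0]+r["bbox"][2])/2,(r["bbox"][1]+r["bbox"][3])/2])-g).max()<12]
    if rs: ms[c]=rs[0]["region"]
for c in ms: print(c,fit("square_jar_center",{c:ms[c]},[.589,.005,-.05],True))
p,f=fit("square_jar_center",{"top":ms["top"]},[.589,.005,-.05],True) if "top" in ms else ([.589,.005,-.05],0)
a=cv2.imread("pics/ovt.png")
h=cv2.convexHull(proj("top",place(M["square_jar_center"],*p)).astype(np.float32))
cv2.polylines(a,[np.round(h*4+1.5-[820,480]).astype(int)],True,(0,255,0),1)
b=cv2.imread("pics/ovs.png");a=cv2.resize(a,None,fx=1.2,fy=1.2);b=cv2.resize(b,(360,278));r=cv2.resize(cv2.imread("pics/ovr.png"),(360,158))
o=np.zeros((440,800,3),np.uint8);o[:408,:432]=a;o[:278,436:796]=b;o[280:438,436:796]=r;cv2.imwrite("pics/ov.png",o)
E
python3 m2.py
```

```text
scene [(0.84, array([243., 192., 267., 224.])), (0.17, array([180., 205., 300., 284.]))] [251.8044 212.3311]
top [(0.86, array([241., 171., 257., 188.]))] [249.6042 177.5377]
scene (array([ 0.5486, -0.0143,  0.4781]), np.float64(0.6956587107686525))
top (array([ 0.5854,  0.0077, -0.0131]), np.float64(0.09708244743680605))
```

View pics/ov.png

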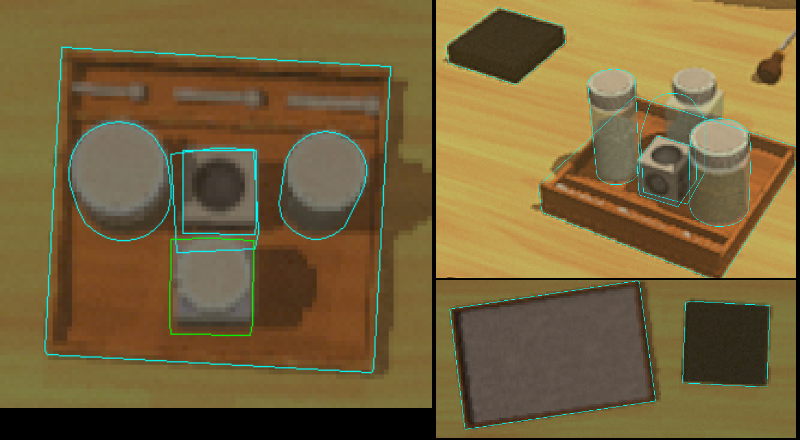

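```bash
cat > g.py <<'E'
from h import *;import sys
from scipy.spatial.transform import Rotation as Ro
o=get_obs();R=Ro.from_quat(o["tool_rot"])
y=R.apply([0,1,0]);print("t",round(o["time"],2),"p",o["position"],"yawy",round(np.degrees(np.arctan2(y[1],y[0])),2),"tilt",round(np.degrees(np.arccos(-R.apply([0,0,1])[2])),2),"w",round(o["grip_width"]*1e3,1),"gf",round(float(o["grip_force"]),1),"f",np.round(o["ft_force"],1),"q",np.round(o["q"],2))
a=[float(v) for v in sys.argv[1:]]
for i in range(0,len(a)-2,3):
    d=R.inv().apply(np.array(a[i:i+3])-o["position"])/.08;print(a[i:i+3],"units",np.round(d,3))
E
python3 -m inch '[0,0,0,0,0,-0.05, 0,0,0,0,0,-0.1, 0,0,0,0,0,-0.15, 0,0,0,0,0,-0.2, 0,0,0,0,0,-0.26, 0,0,0,0,0,-0.32, 0,0,0,0,0,-0.38, 0,0,0,0,0,-0.44, 0,0,0,0,0,-0.5, 0,0,0,0,0,-0.56, 0,0,0,0,0,-0.61, 0,0,0,0,0,-0.65, 0,0,0,0,0,-0.683, 0,0,0,0,0,-0.683, 0,0,0,0,0,-0.683]' 87 20; python3 g.py .645 .0595 .2
```

```text
time: 3.35
position: [0.2689, -0.5641, 0.2445]
tool_rot: [0.726, 0.688, 0.0, -0.0]
ft_force: [-0.1, 0.1, -0.1]
grip_width: 0.0872
grip_force: 0.0
t 3.35 p [ 0.2689 -0.5641  0.2445] yawy -3.13 tilt 0.0 w 87.2 gf 0.0 f [-0.1  0.1 -0.1] q [-1.3   0.53  1.43  0.    1.18 -1.25]
[0.645, 0.0595, 0.2] units [8.04  4.269 0.557]
```

```bash
python3 -m inch '[0.15,0.08,0.01,0,0,0, 0.4,0.21,0.03,0,0,0, 0.7,0.37,0.05,0,0,0, 1,0.53,0.07,0,0,0]' >/dev/null
python3 -m inch '[0.3,0.16,0.02,0,0,0, 0.65,0.34,0.04,0,0,0, 1,0.53,0.07,0,0,0]' >/dev/null
python3 -m inch '[0.3,0.16,0.02,0,0,0, 0.65,0.34,0.04,0,0,0, 1,0.53,0.07,0,0,0]' >/dev/null
python3 -m inch '[0.3,0.16,0.02,0,0,0, 0.65,0.34,0.04,0,0,0, 1,0.53,0.07,0,0,0]' >/dev/null
python3 -m inch '[0.3,0.16,0.02,0,0,0, 0.65,0.34,0.04,0,0,0, 1,0.53,0.07,0,0,0]' >/dev/null
python3 -m inch '[0.3,0.16,0.02,0,0,0, 0.65,0.34,0.04,0,0,0, 1,0.53,0.07,0,0,0]' >/dev/null
python3 -m inch '[0.3,0.16,0.02,0,0,0, 0.65,0.34,0.04,0,0,0, 1,0.53,0.07,0,0,0]' >/dev/null
python3 -m inch '[0.25,0.13,0.02,0,0,0, 0.5,0.26,0.04,0,0,0, 0.75,0.4,0.05,0,0,0, 0.9,0.5,0.06,0,0,0, 1,0.53,0.07,0,0,0, 1,0.53,0.07,0,0,0]' 70
python3 g.py .6449 .0594 .1
```

```text
time: 5.68
position: [0.6416, 0.0587, 0.1995]
tool_rot: [0.725, 0.689, -0.0, -0.0]
ft_force: [0.1, -0.4, -0.2]
grip_width: 0.0702
grip_force: 0.0
t 5.68 p [0.6416 0.0587 0.1995] yawy -2.95 tilt 0.03 w 70.2 gf 0.0 f [ 0.1 -0.4 -0.2] q [-0.08  0.6   1.42  0.    1.11 -0.03]
[0.6449, 0.0594, 0.1] units [0.011 0.042 1.243]
```

```bash
python3 -m inch '[0,0.02,0.2,0,0,0, 0,0.04,0.4,0,0,0, 0,0.04,0.6,0,0,0, 0.01,0.04,0.8,0,0,0, 0.01,0.04,0.9,0,0,0]' >/dev/null
python3 -m inch '[0,0,0.1,0,0,0, 0,0,0.2,0,0,0, 0,0,0.28,0,0,0, 0,0,0.34,0,0,0, 0,0,0.34,0,0,0, 0,0,0.34,0,0,0]'; python3 g.py
python3 -m inch '[0,0,0,0,0,0, 0,0,0,0,0,0, 0,0,0,0,0,0, 0,0,0,0,0,0, 0,0,0,0,0,0, 0,0,0,0,0,0, 0,0,0,0,0,0]' 40 20; python3 g.py
```

```text
time: 6.6
position: [0.645, 0.0575, 0.1006]
tool_rot: [0.726, 0.688, 0.0, 0.0]
ft_force: [0.6, 0.3, 0.6]
grip_width: 0.0702
grip_force: 0.0
t 6.6 p [0.645  0.0575 0.1006] yawy -3.05 tilt 0.0 w 70.2 gf 0.0 f [0.6 0.3 0.6] q [-0.08  0.73  1.48  0.    0.93 -0.03]
time: 7.18
position: [0.6453, 0.0576, 0.101]
tool_rot: [0.726, 0.688, 0.0, 0.0]
ft_force: [0.4, -0.3, 2.5]
grip_width: 0.0524
grip_force: 20.0
t 7.18 p [0.6453 0.0576 0.101 ] yawy -3.04 tilt 0.06 w 52.4 gf 20.0 f [ 0.4 -0.3  2.5] q [-0.08  0.73  1.48  0.    0.92 -0.03]
```

```bash
python3 -m inch '[0,0,-0.05,0,0,0, 0,0,-0.13,0,0,0, 0,0,-0.25,0,0,0, 0,0,-0.4,0,0,0, 0,0,-0.52,0,0,0, 0,0,-0.6,0,0,0, 0,0,-0.62,0,0,0, 0,0,-0.62,0,0,0]'; python3 g.py .4708 .3905 .15
```

```text
time: 7.85
position: [0.6454, 0.0575, 0.1514]
tool_rot: [0.726, 0.688, 0.001, 0.001]
ft_force: [-0.3, 0.8, -1.9]
grip_width: 0.0523
grip_force: 20.0
t 7.85 p [0.6454 0.0575 0.1514] yawy -3.05 tilt 0.12 w 52.3 gf 20.0 f [-0.3  0.8 -1.9] q [-0.08  0.67  1.45  0.    1.02 -0.03]
[0.4708, 0.3905, 0.15] units [ 4.041 -2.401  0.012]
```

```bash
python3 -m inch '[0.05,-0.03,0,0,0,0, 0.15,-0.09,0,0,0,0, 0.3,-0.18,0,0,0,0, 0.5,-0.3,0,0,0,0, 0.75,-0.45,0,0,0,0, 1,-0.6,0,0,0,0]' >/dev/null
python3 -m inch '[0.25,-0.15,0,0,0,0, 0.5,-0.3,0,0,0,0, 0.75,-0.45,0,0,0,0, 1,-0.6,0,0,0,0]' >/dev/null
python3 -m inch '[0.25,-0.15,0,0,0,0, 0.5,-0.3,0,0,0,0, 0.75,-0.45,0,0,0,0, 1,-0.6,0,0,0,0]' >/dev/null
python3 -m inch '[0.25,-0.15,0,0,0,0, 0.5,-0.3,0,0,0,0, 0.7,-0.42,0,0,0,0, 0.85,-0.51,0,0,0,0, 0.95,-0.57,0,0,0,0, 1,-0.6,0,0,0,0, 1,-0.6,0,0,0,0, 1,-0.6,0,0,0,0]' >/dev/null
python3 g.py .4708 .3905 .099
python3 -m inch '[0,0,0.1,0,0,0, 0,0,0.2,0,0,0, 0,0,0.3,0,0,0, 0,0,0.4,0,0,0, 0,0,0.48,0,0,0, 0,0,0.54,0,0,0, 0,0,0.59,0,0,0, 0,0,0.62,0,0,0, 0,0,0.62,0,0,0, 0,0,0.62,0,0,0]' >/dev/null; python3 g.py .4708 .3905 .099
```

```text
t 9.68 p [0.4703 0.387  0.15  ] yawy -3.04 tilt 0.03 w 52.5 gf 20.0 f [-0.6  0.5 -1.4] q [ 0.51  0.62  1.56 -0.    0.96  0.56]
[0.4708, 0.3905, 0.099] units [0.045 0.004 0.638]
t 10.52 p [0.4702 0.3874 0.1006] yawy -3.04 tilt 0.01 w 52.4 gf 20.0 f [ 0.4  0.1 -1. ] q [0.51 0.69 1.59 0.   0.86 0.56]
[0.4708, 0.3905, 0.099] units [0.039 0.005 0.02 ]
```

Slightly lower to seat, then release and rise.

```bash
python3 -m inch '[0,0,0.01,0,0,0, 0,0,0.02,0,0,0, 0,0,0.025,0,0,0, 0,0,0.025,0,0,0, 0,0,0.025,0,0,0]' >/dev/null; python3 g.py
python3 -m inch '[0,0,0,0,0,0, 0,0,0,0,0,0, 0,0,0,0,0,0, 0,0,0,0,0,0, 0,0,0,0,0,0]' 70 >/dev/null; python3 g.py
python3 -m inch '[0,0,-0.1,0,0,0, 0,0,-0.25,0,0,0, 0,0,-0.45,0,0,0, 0,0,-0.7,0,0,0, 0,0,-0.9,0,0,0]' >/dev/null; python3 g.py .5866 .0072 .16
```

```text
t 10.93 p [0.4704 0.3875 0.099 ] yawy -3.04 tilt 0.05 w 52.3 gf 20.0 f [-0.5  0.6  1. ] q [0.51 0.7  1.59 0.   0.86 0.56]
t 11.35 p [0.4702 0.3873 0.0986] yawy -3.05 tilt 0.0 w 69.1 gf 0.0 f [ 0.3 -0.2 -0.2] q [0.51 0.7  1.59 0.   0.86 0.56]
t 11.77 p [0.4707 0.3876 0.173 ] yawy -3.04 tilt 0.12 w 70.0 gf 0.0 f [ 0.3 -0.9 -0.1] q [0.51 0.59 1.54 0.   1.01 0.56]
[0.5866, 0.0072, 0.16] units [-4.672  1.699  0.16 ]
```

```bash
python3 -m inch '[-0.1,0.04,0,0,0,0, -0.35,0.13,0,0,0,0, -0.64,0.23,0,0,0,0, -0.93,0.34,0,0,0,0]' >/dev/null
python3 -m inch '[-0.31,0.11,0,0,0,0, -0.62,0.23,0,0,0,0, -0.93,0.34,0,0,0,0]' >/dev/null
python3 -m inch '[-0.31,0.11,0,0,0,0, -0.62,0.23,0,0,0,0, -0.93,0.34,0,0,0,0]' >/dev/null
python3 -m inch '[-0.31,0.11,0,0,0,0, -0.62,0.23,0,0,0,0, -0.93,0.34,0,0,0,0]' >/dev/null
python3 -m inch '[-0.3,0.11,0,0,0,0, -0.55,0.2,0,0,0,0, -0.75,0.27,0,0,0,0, -0.87,0.32,0,0,0,0, -0.93,0.34,0,0,0,0, -0.93,0.34,0,0,0,0, -0.93,0.34,0,0,0,0]' 60 >/dev/null
python3 g.py .5866 .0072 .1095
```

```text
t 13.43 p [0.5857 0.009  0.1704] yawy -3.05 tilt 0.06 w 60.5 gf 0.0 f [-0.3  0.8 -0.8] q [-0.18  0.57  1.6   0.    0.97 -0.12]
[0.5866, 0.0072, 0.1095] units [-0.022  0.013  0.761]
```

```bash
python3 -m inch '[-0.01,0.01,0.15,0,0,0, -0.02,0.01,0.3,0,0,0, -0.02,0.01,0.45,0,0,0, -0.02,0.01,0.58,0,0,0, -0.02,0.01,0.68,0,0,0, -0.02,0.01,0.75,0,0,0, -0.02,0.01,0.76,0,0,0, -0.02,0.01,0.76,0,0,0]' >/dev/null; python3 g.py
python3 -m inch '[0,0,0,0,0,0, 0,0,0,0,0,0, 0,0,0,0,0,0, 0,0,0,0,0,0, 0,0,0,0,0,0, 0,0,0,0,0,0, 0,0,0,0,0,0]' 30 20 >/dev/null; python3 g.py
python3 -m inch '[0,0,-0.05,0,0,0, 0,0,-0.13,0,0,0, 0,0,-0.25,0,0,0, 0,0,-0.4,0,0,0, 0,0,-0.52,0,0,0, 0,0,-0.6,0,0,0, 0,0,-0.62,0,0,0, 0,0,-0.62,0,0,0]' > /dev/null; python3 g.py .481 .321 .16
```

```text
t 14.1 p [0.5868 0.0072 0.1093] yawy -3.03 tilt 0.04 w 59.9 gf 0.0 f [ 0.1 -0.1  0.4] q [-0.18  0.66  1.64  0.    0.84 -0.13]
t 14.68 p [0.5869 0.0069 0.1102] yawy -3.04 tilt 0.02 w 41.5 gf 20.0 f [-0.7  0.6  3.1] q [-0.18  0.66  1.64 -0.    0.84 -0.13]
t 15.35 p [0.5873 0.0069 0.1601] yawy -3.04 tilt 0.09 w 41.3 gf 20.0 f [ 0.4  1.  -2.6] q [-0.18  0.58  1.61  0.    0.95 -0.13]
[0.481, 0.321, 0.16] units [ 3.85  -1.535 -0.001]
```

```bash
python3 -m inch '[0.05,-0.02,0,0,0,0, 0.15,-0.06,0,0,0,0, 0.3,-0.12,0,0,0,0, 0.5,-0.2,0,0,0,0, 0.73,-0.29,0,0,0,0, 0.96,-0.38,0,0,0,0]' >/dev/null
python3 -m inch '[0.24,-0.1,0,0,0,0, 0.48,-0.19,0,0,0,0, 0.72,-0.29,0,0,0,0, 0.96,-0.38,0,0,0,0]' >/dev/null
python3 -m inch '[0.24,-0.1,0,0,0,0, 0.48,-0.19,0,0,0,0, 0.72,-0.29,0,0,0,0, 0.96,-0.38,0,0,0,0]' >/dev/null
python3 -m inch '[0.24,-0.1,0,0,0,0, 0.48,-0.19,0,0,0,0, 0.68,-0.27,0,0,0,0, 0.83,-0.33,0,0,0,0, 0.92,-0.36,0,0,0,0, 0.96,-0.38,0,0,0,0, 0.96,-0.38,0,0,0,0, 0.96,-0.38,0,0,0,0]' >/dev/null
python3 -m inch '[0,0,0.1,0,0,0, 0,0,0.2,0,0,0, 0,0,0.3,0,0,0, 0,0,0.4,0,0,0, 0,0,0.48,0,0,0, 0,0,0.54,0,0,0, 0,0,0.59,0,0,0, 0,0,0.62,0,0,0, 0,0,0.635,0,0,0, 0,0,0.645,0,0,0, 0,0,0.645,0,0,0, 0,0,0.645,0,0,0]' >/dev/null; python3 g.py .481 .321 .108
```

```text
t 18.18 p [0.4818 0.3203 0.1083] yawy -3.04 tilt 0.02 w 41.7 gf 20.0 f [-1.6 -0.8  1. ] q [0.39 0.65 1.66 0.   0.83 0.45]
[0.481, 0.321, 0.108] units [ 0.009 -0.01   0.003]
```

```bash
python3 -m inch '[0,0,0,0,0,0, 0,0,0,0,0,0, 0,0,0,0,0,0, 0,0,0,0,0,0, 0,0,0,0,0,0]' 62 >/dev/null; python3 g.py
python3 -m inch '[0,0,-0.1,0,0,0, 0,0,-0.25,0,0,0, 0,0,-0.45,0,0,0, 0,0,-0.7,0,0,0, 0,0,-0.85,0,0,0]' >/dev/null; python3 g.py .640 -.0537 .18
```

```text
t 18.6 p [0.4822 0.3203 0.1079] yawy -3.05 tilt 0.05 w 60.4 gf 0.0 f [ 0.6 -0.  -0.3] q [ 0.39  0.65  1.66 -0.    0.82  0.45]
t 19.02 p [0.4826 0.3206 0.178 ] yawy -3.04 tilt 0.16 w 62.0 gf 0.0 f [-0.4  1.1 -0.2] q [0.39 0.55 1.62 0.   0.97 0.45]
[0.64, -0.0537, 0.18] units [-4.567  2.213 -0.025]
```

```bash
python3 -m inch '[-0.1,0.05,0,0,0,0, -0.35,0.17,0,0,0,0, -0.63,0.3,0,0,0,0, -0.91,0.44,0,0,0,0]' >/dev/null
python3 -m inch '[-0.3,0.15,0,0,0,0, -0.61,0.3,0,0,0,0, -0.91,0.44,0,0,0,0]' >/dev/null
python3 -m inch '[-0.3,0.15,0,0,0,0, -0.61,0.3,0,0,0,0, -0.91,0.44,0,0,0,0]' >/dev/null
python3 -m inch '[-0.3,0.15,0,0,0,0, -0.61,0.3,0,0,0,0, -0.91,0.44,0,0,0,0]' >/dev/null
python3 -m inch '[-0.3,0.15,0,0,0,0, -0.55,0.27,0,0,0,0, -0.75,0.36,0,0,0,0, -0.87,0.42,0,0,0,0, -0.91,0.44,0,0,0,0, -0.91,0.44,0,0,0,0, -0.91,0.44,0,0,0,0]' 62 >/dev/null
python3 g.py .640 -.0537 .12
```

```text
t 20.68 p [ 0.6375 -0.0518  0.1755] yawy -3.02 tilt 0.09 w 61.9 gf 0.0 f [-0.6 -0.3 -0.2] q [-0.26  0.63  1.46  0.    1.06 -0.2 ]
[0.64, -0.0537, 0.12] units [-0.023  0.033  0.693]
```

```bash
python3 -m inch '[-0.01,0.02,0.12,0,0,0, -0.02,0.03,0.25,0,0,0, -0.02,0.03,0.38,0,0,0, -0.02,0.03,0.5,0,0,0, -0.02,0.03,0.6,0,0,0, -0.02,0.03,0.66,0,0,0, -0.02,0.03,0.69,0,0,0, -0.02,0.03,0.69,0,0,0]' >/dev/null; python3 g.py
python3 -m inch '[0,0,0,0,0,0, 0,0,0,0,0,0, 0,0,0,0,0,0, 0,0,0,0,0,0, 0,0,0,0,0,0, 0,0,0,0,0,0, 0,0,0,0,0,0]' 30 20 >/dev/null; python3 g.py
python3 -m inch '[0,0,-0.05,0,0,0, 0,0,-0.13,0,0,0, 0,0,-0.25,0,0,0, 0,0,-0.4,0,0,0, 0,0,-0.55,0,0,0, 0,0,-0.67,0,0,0, 0,0,-0.73,0,0,0, 0,0,-0.75,0,0,0, 0,0,-0.75,0,0,0]' > /dev/null; python3 g.py .4918 .2521 .18
```

```text
t 21.35 p [ 0.6401 -0.0543  0.1196] yawy -3.05 tilt 0.08 w 62.0 gf 0.0 f [-0.3 -0.5  1.1] q [-0.26  0.7   1.49  0.    0.95 -0.21]
t 21.93 p [ 0.6407 -0.0545  0.1211] yawy -3.05 tilt 0.04 w 43.4 gf 20.0 f [-0.4 -0.8  3. ] q [-0.26  0.7   1.49 -0.    0.96 -0.21]
t 22.68 p [ 0.6408 -0.0544  0.1814] yawy -3.05 tilt 0.07 w 43.5 gf 20.0 f [ 0.2 -0.3 -2.2] q [-0.26  0.62  1.44  0.    1.07 -0.21]
[0.4918, 0.2521, 0.18] units [ 3.727 -2.063  0.014]
```

```bash
python3 -m inch '[0.05,-0.03,0,0,0,0, 0.14,-0.08,0,0,0,0, 0.28,-0.15,0,0,0,0, 0.48,-0.27,0,0,0,0, 0.7,-0.39,0,0,0,0, 0.93,-0.515,0,0,0,0]' >/dev/null
python3 -m inch '[0.23,-0.13,0,0,0,0, 0.47,-0.26,0,0,0,0, 0.7,-0.39,0,0,0,0, 0.93,-0.515,0,0,0,0]' >/dev/null
python3 -m inch '[0.23,-0.13,0,0,0,0, 0.47,-0.26,0,0,0,0, 0.7,-0.39,0,0,0,0, 0.93,-0.515,0,0,0,0]' >/dev/null
python3 -m inch '[0.22,-0.12,0,0,0,0, 0.43,-0.24,0,0,0,0, 0.62,-0.34,0,0,0,0, 0.77,-0.43,0,0,0,0, 0.87,-0.48,0,0,0,0, 0.93,-0.515,0,0,0,0, 0.93,-0.515,0,0,0,0, 0.93,-0.515,0,0,0,0]' >/dev/null
python3 -m inch '[0,0,0.1,0,0,0, 0,0,0.2,0,0,0, 0,0,0.32,0,0,0, 0,0,0.44,0,0,0, 0,0,0.55,0,0,0, 0,0,0.64,0,0,0, 0,0,0.7,0,0,0, 0,0,0.74,0,0,0, 0,0,0.765,0,0,0, 0,0,0.775,0,0,0, 0,0,0.775,0,0,0, 0,0,0.775,0,0,0]' >/dev/null; python3 g.py .4918 .2521 .118
python3 -m inch '[0,0,0,0,0,0, 0,0,0,0,0,0, 0,0,0,0,0,0, 0,0,0,0,0,0, 0,0,0,0,0,0]' 62 >/dev/null; python3 g.py
python3 -m inch '[0,0,-0.1,0,0,0, 0,0,-0.25,0,0,0, 0,0,-0.45,0,0,0, 0,0,-0.7,0,0,0, 0,0,-0.85,0,0,0]' >/dev/null; python3 g.py .643 .0030 .18
```

```text
t 25.52 p [0.4917 0.2517 0.1191] yawy -3.04 tilt 0.01 w 43.3 gf 20.0 f [-1.2 -0.7  2.6] q [0.27 0.61 1.72 0.   0.81 0.32]
[0.4918, 0.2521, 0.118] units [0.006 0.001 0.014]
t 25.93 p [0.4921 0.2516 0.1186] yawy -3.04 tilt 0.03 w 60.7 gf 0.0 f [-0.5 -0.  -0.3] q [ 0.27  0.61  1.72 -0.    0.81  0.32]
t 26.35 p [0.4925 0.2518 0.1887] yawy -3.04 tilt 0.15 w 61.9 gf 0.0 f [ 0.7  0.3 -0.4] q [0.27 0.5  1.67 0.   0.96 0.32]
[0.643, 0.003, 0.18] units [-3.006  2.043  0.111]
```

Run:
```python
from h import *
ims={c:camera(c) for c in("scene","top")}
for t,p0 in dict(doming_block_center=(.643,.003,-.03),rubber_block=(.496,-.285,-.05)).items():
    ms={c:cut_out(c,t)[0]["region"] for c in ims}
    for cs in(("top",),("scene",),("top","scene")):
        p,f=fit(t,{c:hull(ms[c]) for c in cs},p0,True);print(t,cs,np.round(p[:2]*1000,1),np.round(np.degrees(p[2:]),2),round(f,3))
a=ims["top"][120:270,90:390,::-1];b=ims["scene"][150:300,180:480,::-1]
cv2.imwrite("pics/c.png",cv2.resize(np.vstack([a,b]),None,fx=2,fy=2,interpolation=3))
```

```text
doming_block_center ('top',) [642.8   4. ] [-3.15] 0.075
doming_block_center ('scene',) [640.8   3.2] [-3.81] 0.049
doming_block_center ('top', 'scene') [642.2   4. ] [-3.07] 0.13
rubber_block ('top',) [ 497.1 -284. ] [-3.78] 0.051
rubber_block ('scene',) [ 494.8 -285.1] [-3.69] 0.044
rubber_block ('top', 'scene') [ 496.4 -284.9] [-3.67] 0.109
```

View pics/c.png

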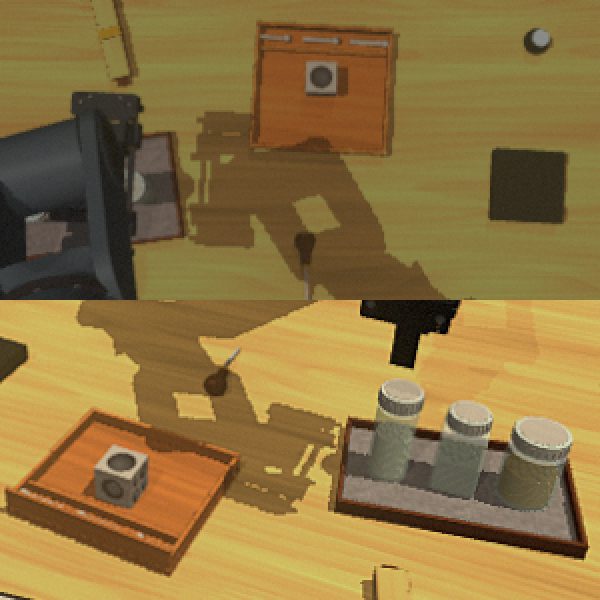

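```bash
python3 -m inch '[-0.1,0.07,0,0,0,0, -0.35,0.24,0.01,0,0,0, -0.68,0.46,0.03,0,0,0, -1,0.68,0.04,0,0,0]' >/dev/null
python3 -m inch '[-0.3,0.2,0.01,0,0,0, -0.65,0.44,0.03,0,0,0, -1,0.68,0.04,0,0,0]' >/dev/null
python3 -m inch '[-0.3,0.2,0.01,0,0,0, -0.6,0.41,0.03,0,0,0, -0.8,0.54,0.03,0,0,0, -0.93,0.63,0.04,0,0,0, -1,0.68,0.04,0,0,0, -1,0.68,0.04,0,0,0, -1,0.68,0.04,0,0,0]' 60 >/dev/null
python3 g.py .6425 .0037 .04
```

```text
t 27.82 p [0.6412 0.0041 0.1766] yawy -3.03 tilt 0.1 w 60.1 gf 0.0 f [ 0.1 -0.3  0. ] q [-0.17  0.63  1.45  0.    1.06 -0.12]
[0.6425, 0.0037, 0.04] units [-0.005  0.019  1.708]
```

```bash
python3 -m inch '[0,0.01,0.15,0,0,0, 0,0.02,0.35,0,0,0, 0,0.02,0.55,0,0,0, 0,0.02,0.75,0,0,0, 0,0.02,0.9,0,0,0]' >/dev/null
python3 -m inch '[0,0,0.15,0,0,0, 0,0,0.3,0,0,0, 0,0,0.45,0,0,0, 0,0,0.6,0,0,0, 0,0,0.71,0,0,0, 0,0,0.77,0,0,0, 0,0,0.8,0,0,0, 0,0,0.8,0,0,0]' >/dev/null; python3 g.py
python3 -m inch '[0,0,0,0,0,0, 0,0,0,0,0,0, 0,0,0,0,0,0, 0,0,0,0,0,0, 0,0,0,0,0,0, 0,0,0,0,0,0, 0,0,0,0,0,0, 0,0,0,0,0,0]' 30 30 >/dev/null; python3 g.py
python3 -m inch '[0,0,-0.05,0,0,0, 0,0,-0.13,0,0,0, 0,0,-0.25,0,0,0, 0,0,-0.4,0,0,0, 0,0,-0.6,0,0,0, 0,0,-0.8,0,0,0, 0,0,-0.93,0,0,0, 0,0,-1,0,0,0, 0,0,-1,0,0,0]' > /dev/null; python3 g.py .4962 -.285 .12
```

```text
t 28.9 p [0.6433 0.0031 0.0404] yawy -3.05 tilt 0.06 w 59.9 gf 0.3 f [-0.4 -0.3 -0.1] q [-0.17  0.82  1.51 -0.    0.81 -0.12]
t 29.57 p [0.6432 0.0032 0.0415] yawy -3.03 tilt 0.04 w 41.9 gf 29.9 f [-1.9 -0.1  5.9] q [-0.17  0.82  1.51 -0.    0.81 -0.12]
t 30.32 p [0.6447 0.003  0.123 ] yawy -3.04 tilt 0.22 w 42.4 gf 29.9 f [ 0.1 -0.6 -5.2] q [-0.17  0.7   1.48  0.    0.96 -0.12]
[0.4962, -0.285, 0.12] units [-3.694 -1.663  0.033]
```

```bash
python3 -m inch '[-0.05,-0.02,0,0,0,0, -0.14,-0.06,0,0,0,0, -0.28,-0.13,0,0,0,0, -0.48,-0.22,0,0,0,0, -0.7,-0.32,0,0,0,0, -0.925,-0.415,0,0,0,0]' >/dev/null
python3 -m inch '[-0.23,-0.1,0,0,0,0, -0.46,-0.21,0,0,0,0, -0.69,-0.31,0,0,0,0, -0.925,-0.415,0,0,0,0]' >/dev/null
python3 -m inch '[-0.23,-0.1,0,0,0,0, -0.46,-0.21,0,0,0,0, -0.69,-0.31,0,0,0,0, -0.925,-0.415,0,0,0,0]' >/dev/null
python3 -m inch '[-0.22,-0.1,0,0,0,0, -0.42,-0.19,0,0,0,0, -0.62,-0.28,0,0,0,0, -0.77,-0.35,0,0,0,0, -0.87,-0.39,0,0,0,0, -0.925,-0.415,0,0,0,0, -0.925,-0.415,0,0,0,0, -0.925,-0.415,0,0,0,0]' >/dev/null
python3 g.py .4962 -.2853 .058
```

```text
t 32.15 p [ 0.4952 -0.285   0.1208] yawy -3.07 tilt 0.04 w 41.8 gf 29.9 f [-0.2  0.7 -4.5] q [-0.72  0.63  1.67  0.    0.84 -0.66]
[0.4962, -0.2853, 0.058] units [-0.003  0.013  0.785]
```

```bash
python3 -m inch '[0,0.01,0.1,0,0,0.003, 0,0.01,0.22,0,0,0.003, 0,0.01,0.35,0,0,0.003, 0,0.01,0.47,0,0,0.003, 0,0.01,0.58,0,0,0.003, 0,0.01,0.66,0,0,0.003, 0,0.01,0.72,0,0,0.003, 0,0.01,0.76,0,0,0.003, 0,0.01,0.77,0,0,0.003, 0,0.01,0.77,0,0,0.003]' >/dev/null; python3 g.py .4962 -.2853 .0575
```

```text
t 32.98 p [ 0.4961 -0.2855  0.0592] yawy -3.32 tilt 0.0 w 41.9 gf 29.9 f [ 0.8  0.8 -4.5] q [-0.72  0.73  1.7   0.    0.71 -0.66]
[0.4962, -0.2853, 0.0575] units [0.003 0.001 0.021]
```

```bash
python3 -m inch '[0,0,0.008,0,0,0, 0,0,0.016,0,0,0, 0,0,0.022,0,0,0, 0,0,0.022,0,0,0, 0,0,0.022,0,0,0]' >/dev/null; python3 g.py
python3 - <<'E'
from h import *
ims={c:camera(c) for c in("scene","top")}
cv2.imwrite("pics/d.png",cv2.resize(ims["scene"][120:240,90:250,::-1],None,fx=4,fy=4,interpolation=3))
E
```

```text
t 33.4 p [ 0.4964 -0.2857  0.0585] yawy -3.31 tilt 0.08 w 41.8 gf 29.9 f [-1.1  0.5  2.4] q [-0.72  0.73  1.7  -0.    0.71 -0.66]
```

View pics/d.png

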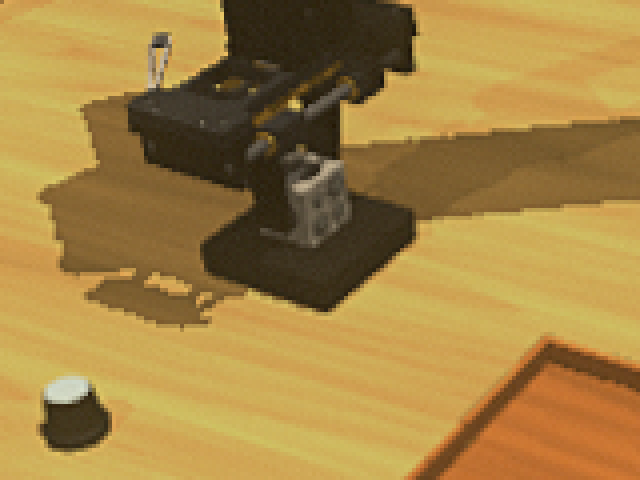

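```bash
python3 -m inch '[0,0,0,0,0,0, 0,0,0,0,0,0, 0,0,0,0,0,0, 0,0,0,0,0,0, 0,0,0,0,0,0]' 64 >/dev/null; python3 g.py
python3 -m inch '[0,0,-0.08,0,0,0, 0,0,-0.2,0,0,0, 0,0,-0.4,0,0,0, 0,0,-0.65,0,0,0, 0,0,-0.95,0,0,-0.003]' >/dev/null
python3 -m inch '[0,0,-0.3,0,0,0, 0,0,-0.55,0,0,0, 0,0,-0.6,0,0,0]' 20 >/dev/null
python3 g.py .4918 .2521 .18
```

```text
t 33.92 p [ 0.4961 -0.2854  0.0574] yawy -3.32 tilt 0.01 w 62.4 gf 0.0 f [ 0.5 -0.1 -0.4] q [-0.72  0.73  1.7   0.    0.71 -0.66]
t 34.58 p [ 0.4979 -0.2869  0.1862] yawy -3.03 tilt 0.48 w 51.0 gf 0.0 f [ 0.4 -0.3  0.7] q [-0.72  0.53  1.62  0.    0.98 -0.66]
[0.4918, 0.2521, 0.18] units [ 6.724 -0.433  0.04 ]
```

```bash
python3 -m inch '[0.1,-0.01,0,0,0,0, 0.35,-0.02,0,0,0,0, 0.65,-0.04,0,0,0,0, 0.96,-0.06,0,0,0,0]' 62 >/dev/null
python3 -m inch '[0.32,-0.02,0,0,0,0, 0.64,-0.04,0,0,0,0, 0.96,-0.06,0,0,0,0]' >/dev/null
python3 -m inch '[0.32,-0.02,0,0,0,0, 0.64,-0.04,0,0,0,0, 0.96,-0.06,0,0,0,0]' >/dev/null
python3 -m inch '[0.32,-0.02,0,0,0,0, 0.64,-0.04,0,0,0,0, 0.96,-0.06,0,0,0,0]' >/dev/null
python3 -m inch '[0.32,-0.02,0,0,0,0, 0.64,-0.04,0,0,0,0, 0.96,-0.06,0,0,0,0]' >/dev/null
python3 -m inch '[0.32,-0.02,0,0,0,0, 0.64,-0.04,0,0,0,0, 0.96,-0.06,0,0,0,0]' >/dev/null
python3 -m inch '[0.3,-0.02,0,0,0,0, 0.57,-0.03,0,0,0,0, 0.77,-0.05,0,0,0,0, 0.9,-0.06,0,0,0,0, 0.96,-0.06,0,0,0,0, 0.96,-0.06,0,0,0,0, 0.96,-0.06,0,0,0,0]' 62 >/dev/null
python3 g.py .4919 .2516 .1185
python3 - <<'E'
from h import *
M["doming_block_center"]=box(.042,.042,.025,.067)
ims={c:camera(c) for c in("scene","top")}
for c in ims:
    rs=[r for r in cut_out(c,"doming_block_center") if abs((np.r_[r["bbox"][:2]]+np.r_[r["bbox"][2:]])/2-proj(c,[[.496,-.285,.046]])[0]).max()<10]
    if rs: p,f=fit("doming_block_center",{c:hull(rs[0]["region"])},(.496,-.285,-.05),True);print(c,p[:2]*1e3,np.degrees(p[2]),f)
a=ims["top"][180:250,310:400,::-1];b=ims["scene"][150:220,120:210,::-1]
cv2.imwrite("pics/e.png",cv2.resize(np.hstack([a,b]),None,fx=4.4,fy=4.4,interpolation=3))
E
```

```text
t 36.75 p [0.4906 0.2527 0.1811] yawy -3.04 tilt 0.08 w 61.9 gf 0.0 f [-0.5 -0.1 -0.2] q [ 0.27  0.52  1.68 -0.    0.95  0.33]
[0.4919, 0.2516, 0.1185] units [-0.013  0.018  0.782]
top [ 498.8592 -287.1709] -0.8019166746178149 0.04567548702328828
```

View pics/e.png

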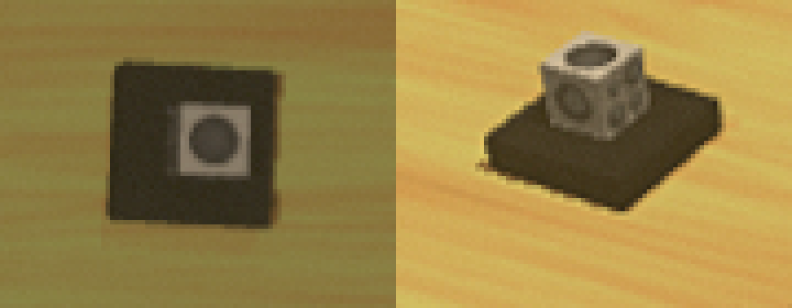

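Run:
```python
from h import *
M["doming_block_center"]=box(.042,.042,.025,.067)
ims={c:camera(c) for c in("scene","top")};out=[]
for c in ims:
    im=ims[c]; hsv=cv2.cvtColor(im,cv2.COLOR_RGB2HSV); u=proj(c,[[.496,-.285,.04]])[0]
    roi=np.zeros((384,512),np.uint8);cv2.circle(roi,tuple(int(v) for v in u),38,1,-1)
    both=((hsv[:,:,1]<110)|(hsv[:,:,2]<75))&(roi>0)
    n,l,s,_=cv2.connectedComponentsWithStats(both.astype(np.uint8));both=l==1+s[1:,4].argmax()
    bl=both&(hsv[:,:,2]>(62 if c=="top" else 85))
    n,l,s,_=cv2.connectedComponentsWithStats(bl.astype(np.uint8));bl=l==1+s[1:,4].argmax()
    print(c,both.sum(),bl.sum())
    pb=fit("doming_block_center",{c:hull(bl)},(.496,-.285,-.05),True)
    M["u"]=M["rubber_block"]
    # rubber: ignore pixels inside block hull
    bh=cv2.dilate(hull(bl).astype(np.uint8),np.ones((3,3)))>0
    def cost(p):
        r=render(c,place(M["rubber_block"],p[0]/10,p[1]/10,p[2]/10));return (np.abs(r-both)*(~bh)).sum()
    r=minimize(cost,[4.96,-2.85,-.5],method="Nelder-Mead",options=dict(initial_simplex=np.array([[4.96,-2.85,-.5],[5.02,-2.85,-.5],[4.96,-2.79,-.5],[4.96,-2.85,.1]])))
    print(c,"block",pb[0][:2]*1e3,np.degrees(pb[0][2]),pb[1],"rubber",r.x[:2]*100,np.degrees(r.x[2]/10),r.fun)
    v=cv2.resize(im,None,fx=6,fy=6,interpolation=3)[:,:,::-1].copy()
    for k,p in(("rubber_block",r.x/10),("doming_block_center",pb[0])):
        h=cv2.convexHull(proj(c,place(M[k],*p)).astype(np.float32));cv2.polylines(v,[np.round(h*6+2.5).astype(int)],True,(255,255,0),1)
    a,b=(int(t)*6 for t in u);out.append(v[b-200:b+200,a-200:a+200])
cv2.imwrite("pics/f.png",np.hstack(out))
```

```text
scene 1217 391
scene block [ 496.8998 -285.6324] -1.728237637692091 0.05928489042675894 rubber [ 492.5805 -287.457 ] -3.1179642467261126 116.79215686274509
top 1300 304
top block [ 498.1416 -287.1694] -1.865168840435869 0.07911440852617323 rubber [ 496.8678 -284.0844] -2.9836037768980974 65.92549019607843
```

View pics/f.png

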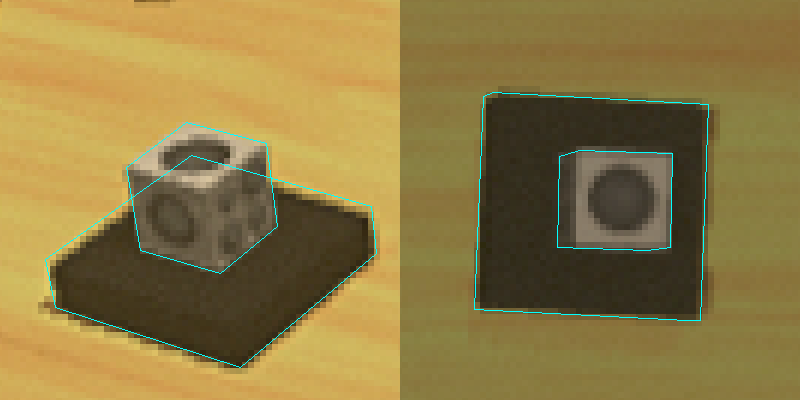

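```bash
python3 -m inch '[-0.01,0.02,0.15,0,0,0, -0.01,0.02,0.3,0,0,0, -0.01,0.02,0.45,0,0,0, -0.01,0.02,0.58,0,0,0, -0.01,0.02,0.68,0,0,0, -0.01,0.02,0.75,0,0,0, -0.01,0.02,0.78,0,0,0, -0.01,0.02,0.78,0,0,0]' >/dev/null; python3 g.py
python3 -m inch '[0,0,0,0,0,0, 0,0,0,0,0,0, 0,0,0,0,0,0, 0,0,0,0,0,0, 0,0,0,0,0,0, 0,0,0,0,0,0, 0,0,0,0,0,0]' 30 20 >/dev/null; python3 g.py
python3 -m inch '[0,0,-0.05,0,0,0, 0,0,-0.13,0,0,0, 0,0,-0.25,0,0,0, 0,0,-0.4,0,0,0, 0,0,-0.55,0,0,0, 0,0,-0.67,0,0,0, 0,0,-0.73,0,0,0, 0,0,-0.75,0,0,0, 0,0,-0.75,0,0,0]' > /dev/null; python3 g.py .6402 -.0542 .18
```

```text
t 37.72 p [0.4924 0.2522 0.1187] yawy -3.05 tilt 0.05 w 62.2 gf 0.0 f [-0.4  0.1  0.5] q [ 0.27  0.61  1.72 -0.    0.81  0.32]
t 38.3 p [0.4927 0.2524 0.1196] yawy -3.04 tilt 0.02 w 43.5 gf 20.0 f [-1.4 -0.8  3. ] q [0.27 0.61 1.72 0.   0.81 0.32]
t 39.05 p [0.4928 0.2524 0.1797] yawy -3.04 tilt 0.06 w 43.4 gf 20.0 f [-0.4  0.5 -1.9] q [0.27 0.52 1.68 0.   0.94 0.32]
[0.6402, -0.0542, 0.18] units [-3.729  2.044 -0.003]
```

```bash
python3 -m inch '[-0.05,0.03,0,0,0,0, -0.14,0.08,0,0,0,0, -0.28,0.15,0,0,0,0, -0.48,0.26,0,0,0,0, -0.7,0.38,0,0,0,0, -0.93,0.51,0,0,0,0]' >/dev/null
python3 -m inch '[-0.23,0.13,0,0,0,0, -0.47,0.26,0,0,0,0, -0.7,0.38,0,0,0,0, -0.93,0.51,0,0,0,0]' >/dev/null
python3 -m inch '[-0.23,0.13,0,0,0,0, -0.47,0.26,0,0,0,0, -0.7,0.38,0,0,0,0, -0.93,0.51,0,0,0,0]' >/dev/null
python3 -m inch '[-0.22,0.12,0,0,0,0, -0.43,0.24,0,0,0,0, -0.62,0.34,0,0,0,0, -0.77,0.42,0,0,0,0, -0.87,0.48,0,0,0,0, -0.93,0.51,0,0,0,0, -0.93,0.51,0,0,0,0, -0.93,0.51,0,0,0,0]' >/dev/null
python3 g.py .6402 -.0538 .1205
```

```text
t 40.88 p [ 0.6394 -0.0531  0.179 ] yawy -3.04 tilt 0.06 w 43.6 gf 20.0 f [-0.2  0.3 -1.1] q [-0.26  0.62  1.45  0.    1.07 -0.2 ]
[0.6402, -0.0538, 0.1205] units [-0.009  0.012  0.731]
```

```bash
python3 -m inch '[-0.01,0.01,0.1,0,0,0, -0.01,0.01,0.2,0,0,0, -0.01,0.01,0.32,0,0,0, -0.01,0.01,0.44,0,0,0, -0.01,0.01,0.54,0,0,0, -0.01,0.01,0.62,0,0,0, -0.01,0.01,0.68,0,0,0, -0.01,0.01,0.715,0,0,0, -0.01,0.01,0.73,0,0,0, -0.01,0.01,0.735,0,0,0, -0.01,0.01,0.735,0,0,0]' >/dev/null; python3 g.py .6402 -.0538 .12
```

```text
t 41.8 p [ 0.6401 -0.0544  0.1217] yawy -3.04 tilt 0.05 w 43.2 gf 20.0 f [-2.3  0.2  4.2] q [-0.26  0.7   1.49 -0.    0.96 -0.21]
[0.6402, -0.0538, 0.12] units [0.007 0.001 0.021]
```

```bash
python3 -m inch '[0,0,0,0,0,0, 0,0,0,0,0,0, 0,0,0,0,0,0, 0,0,0,0,0,0, 0,0,0,0,0,0]' 62 >/dev/null; python3 g.py
python3 -m inch '[0,0,-0.1,0,0,0, 0,0,-0.25,0,0,0, 0,0,-0.45,0,0,0, 0,0,-0.6,0,0,0, 0,0,-0.65,0,0,0]' >/dev/null; python3 g.py .4822 .3203 .165
```

```text
t 42.22 p [ 0.6408 -0.0544  0.1203] yawy -3.05 tilt 0.03 w 61.0 gf 0.0 f [ 0.9 -0.4  0.7] q [-0.26  0.7   1.49  0.    0.95 -0.21]
t 42.63 p [ 0.6423 -0.0548  0.1758] yawy -3.04 tilt 0.33 w 61.7 gf 0.0 f [0.1 0.4 0.6] q [-0.26  0.63  1.45  0.    1.06 -0.21]
[0.4822, 0.3203, 0.165] units [ 4.576 -2.248  0.117]
```

```bash
python3 -m inch '[0.1,-0.05,0,0,0,0, 0.35,-0.17,0.01,0,0,0, 0.63,-0.31,0.01,0,0,0, 0.915,-0.45,0.02,0,0,0]' >/dev/null
python3 -m inch '[0.3,-0.15,0,0,0,0, 0.61,-0.3,0.01,0,0,0, 0.915,-0.45,0.02,0,0,0]' >/dev/null
python3 -m inch '[0.3,-0.15,0,0,0,0, 0.61,-0.3,0.01,0,0,0, 0.915,-0.45,0.02,0,0,0]' >/dev/null
python3 -m inch '[0.3,-0.15,0,0,0,0, 0.61,-0.3,0.01,0,0,0, 0.915,-0.45,0.02,0,0,0]' >/dev/null
python3 -m inch '[0.3,-0.15,0,0,0,0, 0.55,-0.27,0.01,0,0,0, 0.75,-0.37,0.01,0,0,0, 0.87,-0.43,0.02,0,0,0, 0.915,-0.45,0.02,0,0,0, 0.915,-0.45,0.02,0,0,0, 0.915,-0.45,0.02,0,0,0]' >/dev/null
python3 g.py .4822 .3203 .1079
```

```text
t 44.3 p [0.4803 0.3202 0.1642] yawy -3.04 tilt 0.03 w 61.8 gf 0.0 f [-1.1 -0.2 -0.2] q [ 0.39  0.57  1.63 -0.    0.94  0.45]
[0.4822, 0.3203, 0.1079] units [0.003 0.024 0.704]
```

```bash
python3 -m inch '[0,0.02,0.15,0,0,0, 0,0.02,0.3,0,0,0, 0,0.02,0.43,0,0,0, 0,0.02,0.55,0,0,0, 0,0.02,0.64,0,0,0, 0,0.02,0.69,0,0,0, 0,0.02,0.705,0,0,0, 0,0.02,0.705,0,0,0]' >/dev/null; python3 g.py
python3 -m inch '[0,0,0,0,0,0, 0,0,0,0,0,0, 0,0,0,0,0,0, 0,0,0,0,0,0, 0,0,0,0,0,0, 0,0,0,0,0,0, 0,0,0,0,0,0]' 30 20 >/dev/null; python3 g.py
python3 -m inch '[0,0,-0.05,0,0,0, 0,0,-0.13,0,0,0, 0,0,-0.25,0,0,0, 0,0,-0.4,0,0,0, 0,0,-0.52,0,0,0, 0,0,-0.6,0,0,0, 0,0,-0.62,0,0,0, 0,0,-0.62,0,0,0]' > /dev/null; python3 g.py .5869 .0071 .16
```

```text
t 44.97 p [0.4818 0.3205 0.1076] yawy -3.06 tilt 0.03 w 61.7 gf 0.0 f [ 0.4 -0.1 -0.2] q [0.39 0.65 1.66 0.   0.83 0.45]
t 45.55 p [0.4818 0.3207 0.1084] yawy -3.04 tilt 0.02 w 41.3 gf 20.0 f [-0.5  0.7  4.1] q [0.39 0.65 1.66 0.   0.83 0.45]
t 46.22 p [0.4822 0.3207 0.1584] yawy -3.05 tilt 0.09 w 41.3 gf 20.0 f [ 0.   0.2 -2.8] q [ 0.39  0.58  1.63 -0.    0.93  0.45]
[0.5869, 0.0071, 0.16] units [-3.845  1.516 -0.02 ]
```

```bash
python3 -m inch '[-0.05,0.02,0,0,0,0, -0.15,0.06,0,0,0,0, -0.3,0.12,0,0,0,0, -0.5,0.2,0,0,0,0, -0.73,0.29,0,0,0,0, -0.96,0.38,0,0,0,0]' >/dev/null
python3 -m inch '[-0.24,0.1,0,0,0,0, -0.48,0.19,0,0,0,0, -0.72,0.29,0,0,0,0, -0.96,0.38,0,0,0,0]' >/dev/null
python3 -m inch '[-0.24,0.1,0,0,0,0, -0.48,0.19,0,0,0,0, -0.72,0.29,0,0,0,0, -0.96,0.38,0,0,0,0]' >/dev/null
python3 -m inch '[-0.24,0.1,0,0,0,0, -0.48,0.19,0,0,0,0, -0.68,0.27,0,0,0,0, -0.83,0.33,0,0,0,0, -0.92,0.36,0,0,0,0, -0.96,0.38,0,0,0,0, -0.96,0.38,0,0,0,0, -0.96,0.38,0,0,0,0]' >/dev/null
python3 g.py .5869 .0071 .1098
```

```text
t 48.05 p [0.5864 0.0078 0.1574] yawy -3.04 tilt 0.06 w 41.0 gf 20.0 f [-0.   0.  -2.8] q [-0.18  0.59  1.61  0.    0.94 -0.12]
[0.5869, 0.0071, 0.1098] units [-0.009  0.007  0.595]
```

```bash
python3 -m inch '[-0.01,0.01,0.1,0,0,0, -0.01,0.01,0.2,0,0,0, -0.01,0.01,0.3,0,0,0, -0.01,0.01,0.39,0,0,0, -0.01,0.01,0.47,0,0,0, -0.01,0.01,0.53,0,0,0, -0.01,0.01,0.57,0,0,0, -0.01,0.01,0.59,0,0,0, -0.01,0.01,0.6,0,0,0, -0.01,0.01,0.6,0,0,0]' >/dev/null; python3 g.py .5869 .0071 .1093
```

```text
t 48.88 p [0.5873 0.0067 0.1104] yawy -3.04 tilt 0.04 w 41.4 gf 20.0 f [-1.3  0.1  3.1] q [-0.18  0.66  1.64  0.    0.85 -0.13]
[0.5869, 0.0071, 0.1093] units [ 0.005 -0.006  0.014]
```

```bash
python3 -m inch '[0,0,0,0,0,0, 0,0,0,0,0,0, 0,0,0,0,0,0, 0,0,0,0,0,0, 0,0,0,0,0,0]' 60 >/dev/null; python3 g.py
python3 -m inch '[0,0,-0.1,0,0,0, 0,0,-0.25,0,0,0, 0,0,-0.45,0,0,0, 0,0,-0.6,0,0,0, 0,0,-0.65,0,0,0]' >/dev/null; python3 g.py .4702 .3873 .16
```

```text
t 49.3 p [0.5881 0.0064 0.1096] yawy -3.05 tilt 0.05 w 58.9 gf 0.0 f [ 0.1 -0.6  0.2] q [-0.18  0.66  1.64  0.    0.84 -0.13]
t 49.72 p [0.5891 0.0063 0.164 ] yawy -3.04 tilt 0.25 w 60.0 gf 0.0 f [ 1.5  0.2 -0. ] q [-0.18  0.58  1.6   0.    0.95 -0.13]
[0.4702, 0.3873, 0.16] units [ 4.677 -1.737  0.04 ]
```

```bash
python3 -m inch '[0.1,-0.04,0,0,0,0, 0.35,-0.13,0,0,0,0, 0.64,-0.24,0,0,0,0, 0.935,-0.345,0,0,0,0]' 70 >/dev/null
python3 -m inch '[0.31,-0.11,0,0,0,0, 0.62,-0.23,0,0,0,0, 0.935,-0.345,0,0,0,0]' >/dev/null
python3 -m inch '[0.31,-0.11,0,0,0,0, 0.62,-0.23,0,0,0,0, 0.935,-0.345,0,0,0,0]' >/dev/null
python3 -m inch '[0.31,-0.11,0,0,0,0, 0.62,-0.23,0,0,0,0, 0.935,-0.345,0,0,0,0]' >/dev/null
python3 -m inch '[0.3,-0.11,0,0,0,0, 0.55,-0.2,0,0,0,0, 0.75,-0.28,0,0,0,0, 0.88,-0.325,0,0,0,0, 0.935,-0.345,0,0,0,0, 0.935,-0.345,0,0,0,0, 0.935,-0.345,0,0,0,0]' >/dev/null
python3 g.py .4702 .3873 .0986
```

```text
t 51.38 p [0.4697 0.3868 0.1612] yawy -3.04 tilt 0.06 w 70.1 gf 0.0 f [-0.7 -1.4  0.3] q [ 0.51  0.61  1.55 -0.    0.98  0.56]
[0.4702, 0.3873, 0.0986] units [0.008 0.007 0.783]
```

```bash
python3 -m inch '[0.01,0.01,0.15,0,0,0, 0.01,0.01,0.3,0,0,0, 0.01,0.01,0.45,0,0,0, 0.01,0.01,0.58,0,0,0, 0.01,0.01,0.68,0,0,0, 0.01,0.01,0.75,0,0,0, 0.01,0.01,0.78,0,0,0, 0.01,0.01,0.78,0,0,0]' >/dev/null; python3 g.py
python3 -m inch '[0,0,0,0,0,0, 0,0,0,0,0,0, 0,0,0,0,0,0, 0,0,0,0,0,0, 0,0,0,0,0,0, 0,0,0,0,0,0, 0,0,0,0,0,0]' 40 20 >/dev/null; python3 g.py
python3 -m inch '[0,0,-0.05,0,0,0, 0,0,-0.13,0,0,0, 0,0,-0.25,0,0,0, 0,0,-0.4,0,0,0, 0,0,-0.52,0,0,0, 0,0,-0.6,0,0,0, 0,0,-0.62,0,0,0, 0,0,-0.62,0,0,0]' > /dev/null; python3 g.py .6451 .0576 .15
```

```text
t 52.05 p [0.4703 0.3879 0.0983] yawy -3.05 tilt 0.08 w 70.1 gf 0.0 f [-0.8 -0.7  0.4] q [ 0.51  0.7   1.59 -0.    0.86  0.56]
t 52.63 p [0.4709 0.3883 0.0998] yawy -3.05 tilt 0.06 w 52.7 gf 20.0 f [-0.4 -0.1  2.2] q [0.51 0.7  1.58 0.   0.86 0.56]
t 53.3 p [0.471  0.3883 0.1499] yawy -3.05 tilt 0.11 w 52.2 gf 20.0 f [-0.   0.6 -1.6] q [0.51 0.62 1.56 0.   0.96 0.56]
[0.6451, 0.0576, 0.15] units [-4.013  2.392 -0.001]
```

```bash
python3 -m inch '[-0.05,0.03,0,0,0,0, -0.15,0.09,0,0,0,0, -0.3,0.18,0,0,0,0, -0.5,0.3,0,0,0,0, -0.75,0.45,0,0,0,0, -1,0.6,0,0,0,0]' >/dev/null
python3 -m inch '[-0.25,0.15,0,0,0,0, -0.5,0.3,0,0,0,0, -0.75,0.45,0,0,0,0, -1,0.6,0,0,0,0]' >/dev/null
python3 -m inch '[-0.25,0.15,0,0,0,0, -0.5,0.3,0,0,0,0, -0.75,0.45,0,0,0,0, -1,0.6,0,0,0,0]' >/dev/null
python3 -m inch '[-0.25,0.15,0,0,0,0, -0.5,0.3,0,0,0,0, -0.7,0.42,0,0,0,0, -0.85,0.51,0,0,0,0, -0.95,0.57,0,0,0,0, -1,0.6,0,0,0,0, -1,0.6,0,0,0,0, -1,0.6,0,0,0,0]' >/dev/null
python3 g.py .6451 .0583 .1005
```

```text
t 55.13 p [0.6447 0.0587 0.1485] yawy -3.04 tilt 0.08 w 52.3 gf 20.0 f [ 1.1  0.7 -1.2] q [-0.08  0.67  1.46  0.    1.02 -0.03]
[0.6451, 0.0583, 0.1005] units [-0.005  0.006  0.6  ]
```

```bash
python3 -m inch '[0,0.01,0.1,0,0,0, 0,0.01,0.2,0,0,0, 0,0.01,0.3,0,0,0, 0,0.01,0.39,0,0,0, 0,0.01,0.47,0,0,0, 0,0.01,0.53,0,0,0, 0,0.01,0.57,0,0,0, 0,0.01,0.59,0,0,0, 0,0.01,0.605,0,0,0, 0,0.01,0.605,0,0,0]' >/dev/null; python3 g.py .6451 .0583 .1
```

```text
t 55.97 p [0.6457 0.0584 0.1018] yawy -3.04 tilt 0.05 w 52.1 gf 20.0 f [-3.   1.   6.2] q [-0.08  0.73  1.48 -0.    0.93 -0.03]
[0.6451, 0.0583, 0.1] units [-0.001 -0.008  0.023]
```

Seated. Release, rise and move clear towards the tray for a final look.

```bash
python3 -m inch '[0,0,0,0,0,0, 0,0,0,0,0,0, 0,0,0,0,0,0, 0,0,0,0,0,0, 0,0,0,0,0,0]' 70 >/dev/null; python3 g.py
python3 -m inch '[0,0,-0.1,0,0,0, 0,0,-0.25,0,0,0, 0,0,-0.45,0,0,0, 0,0,-0.7,0,0,0, 0,0,-0.95,0,0,0]' >/dev/null
python3 -m inch '[0.15,-0.1,-0.1,0,0,0, 0.4,-0.25,-0.2,0,0,0, 0.7,-0.42,-0.3,0,0,0, 1,-0.6,-0.4,0,0,0]' >/dev/null
python3 -m inch '[0.3,-0.18,0,0,0,0, 0.65,-0.4,0,0,0,0, 1,-0.6,0,0,0,0]' >/dev/null
python3 -m inch '[0.3,-0.18,0,0,0,0, 0.65,-0.4,0,0,0,0, 0.9,-0.54,0,0,0,0, 1,-0.6,0,0,0,0, 1,-0.6,0,0,0,0, 1,-0.6,0,0,0,0, 1,-0.6,0,0,0,0]' >/dev/null; python3 g.py
python3 - <<'E'
from h import *
ims={c:camera(c) for c in("scene","top")}
for t,p0 in dict(tall_jar_center=(.640,-.054,0),wide_jar_center=(.645,.059,0),square_jar_center=(.587,.007,-.05)).items():
    for c in ims:
        rs=[r for r in cut_out(c,t) if abs((np.r_[r["bbox"][:2]]+np.r_[r["bbox"][2:]])/2-proj(c,[[p0[0],p0[1],.06]])[0]).max()<12]
        if rs: p,f=fit(t,{c:rs[0]["region"]},p0,t[0]=="s");print(t,c,p[:2]*1e3,np.degrees(p[2:]),round(f,3))
a=ims["top"][110:260,90:390,::-1];b=ims["scene"][150:300,90:390,::-1]
cv2.imwrite("pics/z.png",cv2.resize(np.vstack([a,b]),None,fx=2,fy=2,interpolation=3))
E
```

```text
t 56.38 p [0.6463 0.0582 0.1003] yawy -3.05 tilt 0.02 w 69.1 gf 0.0 f [-0.2  0.   0.6] q [-0.08  0.74  1.48  0.    0.93 -0.03]
t 57.97 p [0.5157 0.3047 0.2085] yawy -3.09 tilt 0.04 w 70.2 gf 0.0 f [-0.5 -0.6  0.8] q [ 0.35  0.53  1.54 -0.    1.07  0.4 ]
tall_jar_center scene [636.5076 -55.2778] [] 0.052
tall_jar_center top [638.4685 -53.8051] [] 0.084
wide_jar_center scene [645.5855  58.8981] [] 0.045
wide_jar_center top [645.  59.] [] 0.094
square_jar_center top [586.9038   6.1379] [-0.5025] 0.164
```

View pics/z.png

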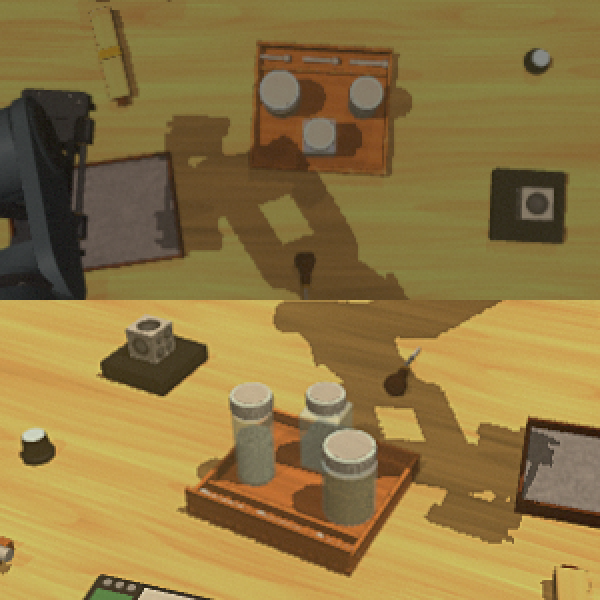

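The picture shows all three jars upright in the organiser, each back at its starting spot, and the block sitting on the rubber pad. The bystanders haven't moved.

```bash
python3 -c "
from rig import *
print(hand_in())"
```

```text
the job is handed in; nothing more can be done
None
```

I handed the job in at about 58 s: the doming block is upright on the rubber block, about 2 mm off centre and square to within 1–2° by camera, and all three jars are back upright in the organiser, within about 1–2 mm of where they started (the scene camera put the tall jar 3 mm off); the graver, ring clamp and loupe look unmoved in the last pictures.

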